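Set and hold the pan steady's leg at its length mark

TASK

Get the pan steady ready on the stove cover: first press its pump pedal all the way down to the stop, then draw the spring-loaded leg out, with the orange cam lever still open, until the leg's blue needle stands at the red length mark, and there squeeze the cam lever fully closed towards the black grip fin while you keep the leg at the mark. Finish still holding the leg at the mark with the lever squeezed closed: neither latches, so do not let go. Do not shift the red mark, and leave the honey jar, the mug and the spice jar where they stand.

Things in the scene. Friction and masses are not known exactly. Their poses are not given: they have to be found in the camera images.
- steady: grey base of the pan steady, fixed on the stove cover slab by suction feet; 82 x 205 mm frame with an aluminium sleeve (top 61 mm up). Origin on the slab top (26 mm above the stove). +y: direction in which the leg is drawn out of the sleeve's end (at y = 55 mm); x: level, across the leg (black fin on the -x side, orange lever on the +x side); z up. Pedal at the -y end. Needle and red mark reach 67 mm up
- leg: sliding leg; same axes and origin as the base when home, shifted along +y as it is drawn out (0 to 95 mm). A spring pulls it home, 3 N at home to 6 N fully out. Its end carries an aluminium crossbar, x -55 to 55 mm, z 32 to 82 mm, inner face at y = 160 mm: fingers either side of fin and lever can pull on that face. Leg bar 22 mm wide, top at z = 44 mm; sizes in leg axes
- leg_grip (a point): point on the leg midway between fin and closed lever: leg x 1.5, y 135, z 66 mm, 25 mm short of the crossbar. Black fin: upright, parallel to the leg, x -12 to -4, y 75 to 160, z 42 to 84 mm. Lever closed: fin and lever measure 27 mm across x (-12 to 15 mm), centred here. Lever open: the span at its tip is 53 mm (x -12 to 41 mm)
- lever_tip (a point): free end of the orange cam lever, mid height (z 64 mm). Upright paddle 8 mm thick, z 47 to 81 mm, on a vertical pin on the leg at leg x 11, y 82 mm; tip 72 mm from the pin, pointing to the crossbar. Open, the tip stands off to +x; closed, the paddle is parallel to the fin, its inner face 11 mm from it (x 7 to 15 mm)
- cam_lever (a joint): turn of the cam lever in rad: 0 = open (as it starts), 0.36 = fully closed (stop). A light spring opens it (about 2 N at the tip when closed); it does not latch
- leg_pointer (a point): end of the blue needle that is fixed to the leg, which shows above the sleeve, at leg x = -20, y = -72, z = 65.5 mm; it moves with the leg
- red_mark (a point): middle of the red length mark, a stiff clip 10 mm wide along y on the fin-side rim of the sleeve, at the needle's height and x (-20 mm); its axes are the base's. The leg is at the mark when needle and mark agree along the base's y (needle within the clip's width). Set anew each run, 30 to 75 mm along +y from the needle of the home leg
- pedal_pad (a point): top of the ribbed rubber pad (42 x 40 mm) of the pump pedal, 68 mm from its hinge. Hinge line across the base's -y end, 34 mm above the slab, at base y = -135 mm; at rest the pedal slopes up to -y, pad 63 mm above the slab; at its stop the pedal is level and the pad top 44 mm above the slab
- pedal (a joint): turn of the pump pedal in rad: 0 = up (rest), 0.30 = down at its stop; a spring returns it, about 4 N to start and 7 N at the stop when pressed on the pad
- honey_centre (a point): honey jar with grey lid, 71 mm wide, 110 mm high, loose on the slab; point about half-way up
- mug_centre (a point): cream mug, 83 x 117 x 94 mm, loose on the slab; point half-way up at the middle of its extent
- spice_centre (a point): spice jar with green cap, 46 mm wide, 106 mm high, loose on the slab; point half-way up

How it is judged:
On the way, in this order (a step that is already met when the one before it is completed fails the run):
1. the pump pedal is pressed down to its stop (value of joint pedal above 0.28 rad), for 0.1 s.
2. the leg is held with its needle at the red mark, the lever still open (y of leg_pointer in the frame of red_mark between -0.005 and 0.005 m and contact force between the fingers and leg above 1.5 N and value of joint cam_lever below 0.22 rad), for 0.1 s.
3. the lever is squeezed closed while the leg is held at the mark (y of leg_pointer in the frame of red_mark between -0.005 and 0.005 m and contact force between the fingers and leg above 1.5 N and value of joint cam_lever above 0.31 rad), for 0.3 s.
At the end, for the whole second after the job is handed in: The fingers hold the leg (more than 1.5 N on leg and lever), its needle within 5 mm of the middle of the red mark and at rest, the cam lever squeezed closed (beyond 0.31 of 0.36 rad); the red mark not shifted by 5 mm; jars and mug within 20 mm of where they stood (all of step 3 and linear speed of leg below 0.01 m/s and distance of each of honey_centre, mug_centre, spice_centre from where it was at the start of the episode below 0.02 m and distance of red_mark from where it was at the start of the episode below 0.005 m); the arm keeps its last pose, push and grip.
It fails at once if the red mark is shifted (distance of red_mark from where it was at the start of the episode above 0.005 m).
It fails at once if a jar or the mug is moved (distance of any of honey_centre, mug_centre, spice_centre from where it was at the start of the episode above 0.02 m).
It also fails if it takes over 51 s, if anything falls off the work surface, if the arm or the gripper's body presses on something with over 40 N, if the wrist force passes 120 N, or if a joint passes its speed limit or range.

ROBOT

A 6-joint arm with a two-finger parallel gripper is mounted at the origin on a cart in front of the work surface, level with it; the furniture and walls round the work are solid. World frame = base frame: x ahead of the robot, y to its left, z up, the work surface at z = 0. Lengths are in m, angles in rad, forces in N, time in s.
With the tool pointing down it reaches from about 0.225 to 0.875 m from the base axis. Payload 3.4 kg.
Tool frame: the origin (TCP) lies at the very end of the fingers, on their centre line; the grasp point (between the pads) lies 19 mm behind it; z points along the fingers, y is the direction in which the jaws open and shut (so a half turn about z gives the same grasp; the last joint's range is limited). The gripper opens to 85 mm and grips with 20 to 120 N. Pads are 22 mm wide; open, the fingers measure 114 mm over their backs; the gripper's body (76 mm by 85 mm) begins 54 mm behind the grasp point. The pads swing forward as they close: fully open they stand 13 mm farther back than shut.
Start: joints at [0.983, 0.276, 1.505, -0, 1.361, -0.121], TCP at [0.259, 0.514, 0.231] pointing down, gripper open.
Joint ranges: [-2.89, 2.89], [-0.75, 2.08], [0.22, 2.7], [-1.18, 4.32], [0.11, 2.71], [-2.7, 2.7]. Speed limits (rad/s): [2.57, 2.57, 3.14, 3.14, 3.14, 3.14].

INTERFACE

Orientations are given as a unit quaternion [w, x, y, z].
In Python, from rig import manip, viewer, job gives the robot as it stands.
- The arm moves only by the shell command python3 -m crank 'ROWS' [OPENING] [FORCE]. ROWS is JSON, a list of rows, each a list of 6 numbers: the shift along the tool's x, y, z in m, then the turn, a rotation vector about the tool's x, y, z in degrees. In form: [[dx, dy, dz, rx, ry, rz], ...]. A call has 1 to 20 rows; each row is the pose to reach, as a shift and turn from the pose measured when the call began, along the tool's axes at that moment; what a row does not reach only later rows make up. A row lasts 1/8 s, in which the tool goes at most 62.5 mm and 10.7 degrees, less where a joint would pass 70% of its speed; a pose out of reach is approached as far as the arm can. A call with a gripper value outside its range is refused whole. OPENING is the opening, from 0 (shut) to 1 (fully open), set as the call begins (- or left out, the last holds). The fingers move at their own pace and stop on an object; FORCE is the grip in N (left out, the last holds). Time passes only in rows, so rows that repeat a pose let the fingers close. It gives the time, the measured TCP pose, the force and the opening at its end, in the units of the state.
- manip.get_state(): the state, without advancing time (a new reading comes with each control period).
- viewer.get_image(name): name is "side" or "top"; returns a dict with "frame" (480x640x3 uint8, blue, green, red), "range_z" (480x640 float32, m along the optical axis (not along the pixel's ray), 0 where there is no reading), "intrinsics" (3x3 intrinsics, pixels), "world_from_camera" (4x4, takes a point from camera to world coordinates). Camera axes: x right, y up, looking along -z (the intrinsics and any distortion apply to the point x, -y, -z); pixel columns grow to the right and rows downward; lengths in m; the calibration is good to about 2 mm. A picture is of the moment at which its call begins.
- job.sign_off(): hands the job in, once; it reports no verdict.
The state is a dict: "clock": time; "qpos": joint angles; "qd": joint speeds; "effort": joint torques, N m; "position": TCP position; "ee_rot": TCP orientation; "contact_force": force on the tool from outside, world axes, zero at the start; "moment": the same for the moment, N m; "width": finger opening in m.
Only numpy, scipy, OpenCV 4.12 (cv2) and the standard library are available. Lean on these libraries where they do the work, as an engineer would, in place of code of your own. Each camera call takes 0.05 s, during which the arm holds its last target. There are 200 camera calls.

## Working session

There is one attempt and no reset: what is moved stays moved. The work goes in short steps, Python scripts to look and compute and a shell command to move; the robot and the scene stay as the last step left them, time stands still between calls to the robot, and variables do not carry over. Pictures are saved under pics/ and viewed, about 8 in all and at most 12, crops included, and the job is handed in when it is done.

```bash
mkdir -p pics; cat > h.py <<'E'
import numpy as np, cv2
from rig import manip, viewer, job
def grab(n):
    d=viewer.get_image(n); np.savez('last_%s.npz'%n,**d); return d
def load(n): return dict(np.load('last_%s.npz'%n))
def px(d,u,v,r=1):
    z=d['range_z'][v-r:v+r+1,u-r:u+r+1]; z=np.median(z[z>0]); K=d['intrinsics']
    p=np.array([(u-K[0,2])/K[0,0]*z,-(v-K[1,2])/K[1,1]*z,-z,1]); return (d['world_from_camera']@p)[:3]
E
python3 - <<'E'
from h import *
for n in('top','side'):
    d=grab(n); cv2.imwrite(f'pics/{n}1.png',d['frame']); print(n,d['intrinsics'].tolist(),d['world_from_camera'].round(3).tolist(),[k for k in d])
print(manip.get_state())
E
```

```text
top [[447.0680542847787, 0.0, 327.60737256725986], [0.0, 447.0680542847787, 237.02730539199368], [0.0, 0.0, 1.0]] [[-0.23, 0.944, -0.238, 0.451], [-0.973, -0.222, 0.058, -0.01], [0.002, 0.245, 0.969, 0.949], [0.0, 0.0, 0.0, 1.0]] ['frame', 'range_z', 'intrinsics', 'world_from_camera']
side [[466.51084497889104, 0.0, 319.2561558501491], [0.0, 466.51084497889104, 242.77068022917578], [0.0, 0.0, 1.0]] [[-0.818, 0.38, -0.432, 0.271], [-0.575, -0.567, 0.59, 0.464], [-0.021, 0.731, 0.682, 0.713], [0.0, 0.0, 0.0, 1.0]] ['frame', 'range_z', 'intrinsics', 'world_from_camera']
{'clock': 0.1, 'qpos': array([ 9.83004810e-01,  2.76553881e-01,  1.50600051e+00,  1.90047208e-05,
        1.36072213e+00, -1.21022704e-01]), 'qd': array([-0.00131275, -0.00145961, -0.00332946, -0.00227088, -0.00020373,
        0.00238709]), 'effort': array([ 2.72495301e-03, -4.17699623e+01, -2.46405691e+01, -9.72967337e-05,
        5.82090259e-03, -1.23195534e-05]), 'position': array([0.25849832, 0.51308936, 0.230516  ]), 'ee_rot': array([-3.00894814e-04,  2.31273348e-01,  9.72888447e-01, -7.86386465e-04]), 'contact_force': array([-0.16951743,  0.46663221,  0.34309343]), 'moment': array([0.00846378, 0.02298865, 0.01244914]), 'width': 0.08517756144520354}
```

View pics/top1.png

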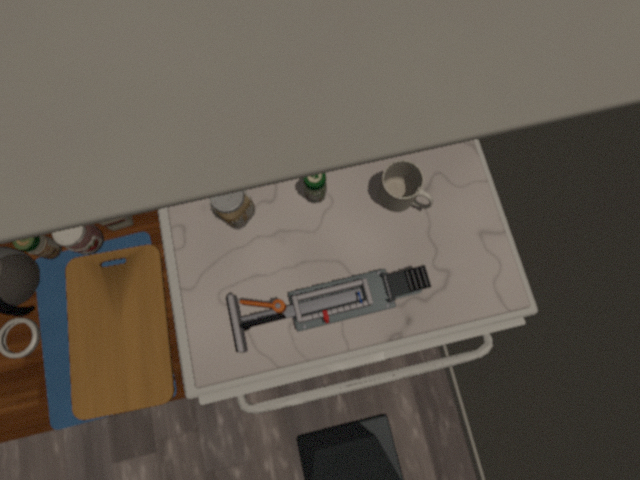

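View pics/side1.png

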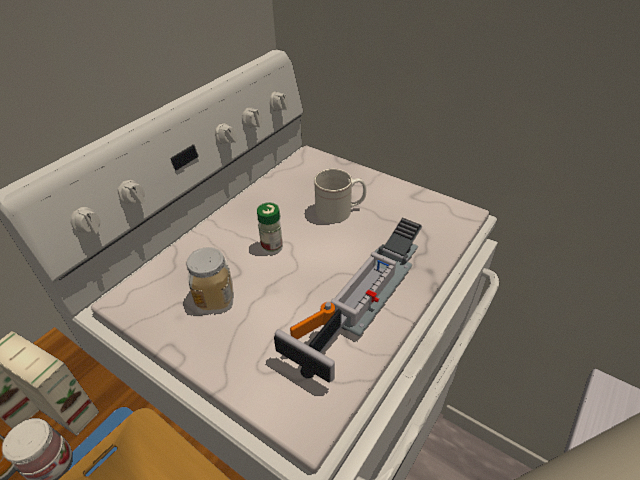

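Top: the steady runs from the pedal (415,278) to the crossbar (238,322), red mark (325,316), blue needle ~(360,295), lever orange (265,304). Side: mark (373,296), needle ~(382,265). The far part is overhung by something grey (hood).

```bash
python3 - <<'E'
from h import *
t=load('top');s=load('side')
a=cv2.resize(t['frame'][255:365,215:440],None,fx=3.5,fy=3.5,interpolation=cv2.INTER_CUBIC)
cv2.imwrite('pics/c1.png',np.clip(a*1.4,0,255))
b=cv2.resize(s['frame'][210:390,265:430],None,fx=3.3,fy=3.3,interpolation=cv2.INTER_CUBIC)
cv2.imwrite('pics/c2.png',b)
for n,u,v in (('hood',300,150),('hood',200,100),('honey',228,197),('spice',316,180),('mug',403,170),('slab',400,330),('slab',250,260)): print(n,px(t,u,v).round(3))
for n,u,v in (('honey',206,262),('spice',268,212),('mugrim',333,200),): print(n,px(s,u,v).round(3))
# coloured points by camera
for nm,d in(('top',t),('side',s)):
    f=d['frame'].astype(int);B,G,R=f[...,0],f[...,1],f[...,2]
    for c,m in(('red',(R>110)&(G<R*.3)&(B<R*.3)),('blue',(B>80)&(R<B*.6)&(G<B*.8)),('orange',(R>130)&(G>R*.3)&(G<R*.6)&(B<R*.3))):
        m=m.copy(); 
        x0,x1,y0,y1=((215,440,255,365) if nm=='top' else (265,430,210,390))
        mm=np.zeros_like(m);mm[y0:y1,x0:x1]=m[y0:y1,x0:x1]
        vs,us=np.nonzero(mm)
        if len(us)==0: print(nm,c,0);continue
        P=np.array([px(d,u,v,0) for u,v in zip(us,vs) if d['range_z'][v,u]>0])
        print(nm,c,len(us),us.mean().round(1),vs.mean().round(1),us.min(),us.max(),vs.min(),vs.max(),np.median(P,0).round(4),P[:,2].max().round(4))
E
```

```text
hood [ 0.594 -0.023  0.647]
hood [0.638 0.038 0.666]
honey [0.773 0.11  0.135]
spice [ 0.769 -0.063  0.131]
mug [ 0.77  -0.248  0.078]
slab [ 0.456 -0.163  0.026]
slab [0.667 0.105 0.027]
honey [0.771 0.117 0.137]
spice [ 0.772 -0.053  0.133]
mugrim [ 0.715 -0.197  0.094]
top red 17 325.2 316.1 324 327 311 321 [ 0.5121 -0.0212  0.0879] 0.0899
top blue 5 359.4 297.4 358 361 293 301 [ 0.5289 -0.0924  0.0937] 0.0943
top orange 47 278.5 305.9 246 327 301 318 [0.5528 0.0588 0.1072] 0.1108
side red 54 371.8 294.4 366 377 290 300 [ 0.5138 -0.0195  0.0878] 0.0912
side blue 25 382.4 263.1 377 388 260 269 [ 0.5342 -0.0926  0.093 ] 0.0956
side orange 212 315.5 315.3 290 378 292 330 [0.5604 0.0837 0.1075] 0.1111[ WARN:0@0.558] global loadsave.cpp:1063 imwrite_ Unsupported depth image for selected encoder is fallbacked to CV_8U.
```

View pics/c1.png

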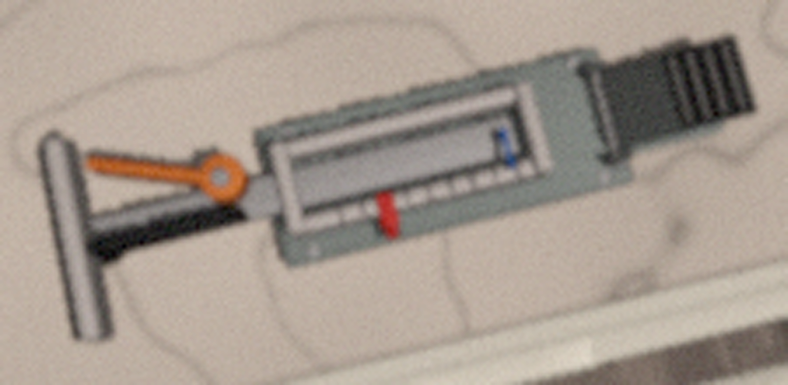

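View pics/c2.png

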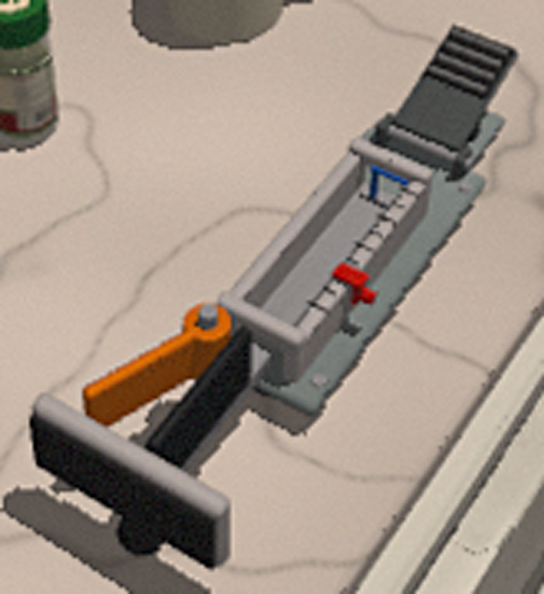

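```bash
cat >> h.py <<'E'
def ray(d,u,v,z):
    K=d['intrinsics'];W=d['world_from_camera'];r=W[:3,:3]@np.array([(u-K[0,2])/K[0,0],-(v-K[1,2])/K[1,1],-1]);o=W[:3,3]
    return o+r*(z-o[2])/r[2]
E
python3 - <<'E'
from h import *
t=load('top');s=load('side')
T=lambda u,v,z:ray(t,215+u/3.5-.36,255+v/3.5-.36,z)
S=lambda u,v,z:ray(s,265+u/3.3-.35,210+v/3.3-.35,z)
L=[('pin',(9.,82),T(221,177,.11),S(207,316,.11)),
('barfar',(55,164),T(52,140,.108),S(45,402,.108)),
('barnear',(-55,164),T(93,335,.108),S(222,495,.108)),
('needle',(-20,-72),T(511,162,.0915),S(405,184,.0915)),
('mark',(-20,0),T(388,212,.091),S(351,273,.091)),
('slv_e+',(None),T(270,140,.087),S(222,298,.087)),
('slv_e-',(None),T(297,232,.087),S(310,340,.087)),
('slv_b+',(None),T(533,83,.087),S(354,142,.087)),
('slv_b-',(None),T(550,168,.087),S(432,176,.087)),
('ped+',None,T(737,38,.095),S(455,28,.095)),('ped-',None,T(755,112,.095),S(517,50,.095))]
for n,b,a,c in L: print(n,(a[:2]*1e3).round(1),(c[:2]*1e3).round(1))
Pb=np.array([b for n,b,a,c in L if b and n!='mark'])/1e3
for k in(2,3):
    Pw=np.array([l[k][:2] for l in L if l[1] and l[0]!='mark'])
    x=Pb-Pb.mean(0);y=Pw-Pw.mean(0); th=np.arctan2((x[:,0]*y[:,1]-x[:,1]*y[:,0]).sum(),(x*y).sum())
    R=np.array([[np.cos(th),-np.sin(th)],[np.sin(th),np.cos(th)]]);o=Pw.mean(0)-R@Pb.mean(0)
    print('th',np.degrees(th),'o',o,'res mm',((Pw-o)@R*1e3-Pb*1e3).round(1).tolist())
    for n,b,a,c in L: print(n,(((a,c)[k-2][:2]-o)@R*1e3).round(1))
# depth: crossbar
P=[]
for d,(x0,x1,y0,y1) in((t,(215,440,255,365)),(s,(265,430,210,390))):
    P.append(np.array([px(d,u,v,0) for v in range(y0,y1) for u in range(x0,x1) if d['range_z'][v,u]>0]))
for p in P:
    q=p[(p[:,2]>.083)&(p[:,2]<.0895)&(p[:,1]<.055)]; print('rim',len(q),cv2.minAreaRect((q[:,:2]*1e3).astype(np.float32)))
    q=p[(p[:,2]>.104)&(p[:,1]>.11)]; print('bar',len(q),cv2.minAreaRect((q[:,:2]*1e3).astype(np.float32)))
    q=p[(p[:,2]>.078)&(p[:,1]<-.17)]; print('ped',len(q),q.mean(0),cv2.minAreaRect((q[:,:2]*1e3).astype(np.float32)))
E
```

```text
pin [551.3  60.6] [553.5  60.1]
barfar [591.7 145. ] [588.9 145.9]
barnear [486.8 142.2] [490.1 140.8]
needle [525.2 -93.4] [523.9 -92.5]
mark [514.4 -21.9] [515.8 -19.5]
slv_e+ [567.7  32.2] [564.6  30.3]
slv_e- [515.6  28.5] [511.8  28.1]
slv_b+ [ 565.1 -116.5] [ 566.7 -109.9]
slv_b- [ 517.5 -113.8] [ 516.1 -110.6]
ped+ [ 562.4 -231.8] [ 562.3 -224.7]
ped- [ 520.6 -229.8] [ 521.4 -227. ]
th 1.4451890696479706 o [ 0.54363053 -0.02078027] res mm [[0.7, -0.8], [-2.8, 0.5], [2.3, 0.4], [-0.3, -0.1]]
pin [ 9.7 81.2]
barfar [ 52.2 164.5]
barnear [-52.7 164.4]
needle [-20.3 -72.1]
mark [-29.3  -0.4]
slv_e+ [25.4 52.4]
slv_e- [-26.8  49.9]
slv_b+ [ 19.  -96.2]
slv_b- [-28.5 -92.3]
ped+ [  13.5 -211.5]
ped- [ -28.3 -208.4]
th 1.2752624872353058 o [ 0.54373143 -0.02085716] res mm [[2.6, -1.3], [-6.1, 1.7], [5.0, -1.2], [-1.5, 0.8]]
pin [11.6 80.7]
barfar [ 48.9 165.7]
barnear [-50.  162.8]
needle [-21.5 -71.2]
mark [-27.9   2. ]
slv_e+ [22.  50.6]
slv_e- [-30.9  49.7]
slv_b+ [ 21.  -89.5]
slv_b- [-29.6 -89.1]
ped+ [  14.1 -204.2]
ped- [ -26.9 -205.6]
rim 699 ((536.5648193359375, -90.6434326171875), (58.99949645996094, 286.50506591796875), 0.6317440271377563)
bar 505 ((537.6115112304688, 132.31118774414062), (43.66382598876953, 107.8807373046875), 89.31877899169922)
ped 543 [ 0.54204663 -0.21012056  0.08702089] ((542.4182739257812, -207.38845825195312), (52.34807205200195, 46.04233169555664), 89.36499786376953)
rim 755 ((644.6158447265625, -88.55763244628906), (264.54779052734375, 260.8743591308594), 3.7771053314208984)
bar 707 ((539.1151733398438, 132.99073791503906), (108.6567153930664, 45.596588134765625), 0.018811477348208427)
ped 442 [ 0.54238747 -0.20683352  0.08680698] ((543.9185791015625, -202.47265625), (45.622867584228516, 53.6303825378418), 0.1753682792186737)
```

```bash
R="[-0.583,-0.529,0.02,0,0,63]"; python3 -m crank '[[-0.3,-0.27,0,0,0,31],[-0.3,-0.27,0,0,0,31],[-0.3,-0.27,0,0,0,31],[-0.3,-0.27,0,0,0,31],[-0.3,-0.27,0,0,0,31],[-0.3,-0.27,0,0,0,31],[-0.583,-0.529,0.02,0,0,63],[-0.583,-0.529,0.02,0,0,63],[-0.583,-0.529,0.04,0,0,63],[-0.583,-0.529,0.06,0,0,63],[-0.583,-0.529,0.06,0,0,63],[-0.583,-0.529,0.08,0,0,63],[-0.583,-0.529,0.09,0,0,63],[-0.583,-0.529,0.1,0,0,63],[-0.583,-0.529,0.1,0,0,63]]' 0 40; python3 -c "
from h import *
print(manip.get_state())"
```

```text
clock: 1.98
position: [0.5397, -0.2209, 0.1299]
ee_rot: [-0.002, 0.706, 0.708, -0.001]
contact_force: [0.0, 0.1, -0.1]
width: -0.0002
{'clock': 1.975, 'qpos': array([-5.07016455e-01,  3.62740603e-01,  1.63992586e+00, -1.24841961e-03,
        1.14319977e+00, -5.10439320e-01]), 'qd': array([ 0.01964982, -0.03409465, -0.0145432 ,  0.00021512,  0.00147183,
       -0.00065897]), 'effort': array([-8.66362005e-01, -4.28006566e+01, -2.20203710e+01, -7.27448752e-02,
       -1.10182974e-01, -7.37547289e-04]), 'position': array([ 0.53969151, -0.22085721,  0.12991348]), 'ee_rot': array([-0.00190052,  0.70570962,  0.70849773, -0.00112955]), 'contact_force': array([ 0.03301712,  0.14433779, -0.05529215]), 'moment': array([0.0007418 , 0.02099754, 0.00539709]), 'width': -0.0001523547101683784}
```

```bash
python3 -m crank '[[0,0,0.03,0,0,0],[0,0,0.045,0,0,0],[0,0,0.05,0,0,0],[0,0,0.054,0,0,0],[0,0,0.057,0,0,0],[0,0,0.059,0,0,0],[0,0,0.061,0,0,0],[0,0,0.061,0,0,0]]'
```

```text
clock: 2.98
position: [0.5398, -0.2223, 0.0711]
ee_rot: [0.0, 0.705, 0.709, -0.002]
contact_force: [-3.4, -3.7, 7.3]
width: -0.0001
```

```bash
python3 -m crank '[[0,0,0.002,0,0,0],[0,0,0.004,0,0,0],[0,0,0.004,0,0,0],[0,0,0.004,0,0,0]]'; python3 -c "
from h import *
d=grab('side');cv2.imwrite('pics/s2.png',cv2.resize(d['frame'][170:330,300:480],None,fx=3,fy=3))"
```

```text
clock: 3.48
position: [0.5398, -0.2225, 0.0699]
ee_rot: [0.001, 0.705, 0.709, -0.002]
contact_force: [-3.9, -0.6, 9.6]
width: 0.0001
```

View pics/s2.png

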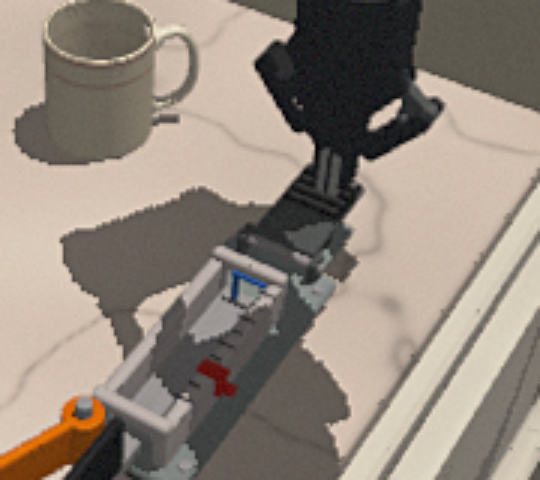

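The closed fingers stand on the pad and the pedal looks about level. I'll push a bit further to confirm the stop by the rise in force.

```bash
python3 -m crank '[[0,0,0.004,0,0,0],[0,0,0.007,0,0,0],[0,0,0.007,0,0,0],[0,0,0.007,0,0,0]]'
```

```text
clock: 4.03
position: [0.54, -0.2226, 0.0693]
ee_rot: [0.003, 0.704, 0.71, -0.002]
contact_force: [-8.7, 1.7, 31.4]
width: -0.0001
```

Stop reached (31 N with almost no motion). Now lift, travel to above the leg grip, and open.

```bash
python3 -m crank '[[0,0,-0.04,0,0,0],[0,0,-0.09,0,0,0],[0.05,0.012,-0.1,0,0,0.5],[0.1,0.012,-0.1,0,0,0.5],[0.16,0.012,-0.1,0,0,0.5],[0.22,0.012,-0.1,0,0,0.5],[0.28,0.012,-0.1,0,0,0.5],[0.33,0.012,-0.1,0,0,0.5],[0.337,0.012,-0.1,0,0,0.5],[0.337,0.012,-0.1,0,0,0.5],[0.337,0.012,-0.1,0,0,0.5]]' 1 20; python3 -c "
from h import *
print(manip.get_state()['ee_rot'])
d=grab('top');cv2.imwrite('pics/t3.png',cv2.resize(d['frame'][230:380,200:400],None,fx=4,fy=4))"
```

```text
clock: 5.4
position: [0.5493, 0.1142, 0.167]
ee_rot: [0.003, 0.708, 0.706, -0.002]
contact_force: [0.1, 0.6, 0.1]
width: 0.0853
[ 0.00341301  0.70783019  0.70637047 -0.00235229]
```

View pics/t3.png

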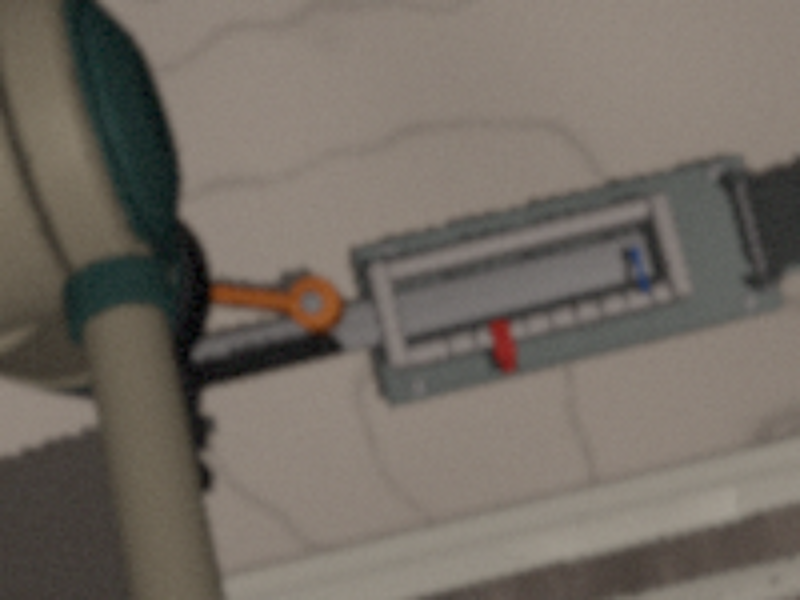

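```bash
python3 -m crank '[[0,0.003,0.04,0,0,0],[0,0.003,0.065,0,0,0],[0,0.003,0.08,0,0,0],[0,0.003,0.09,0,0,0],[0,0.003,0.097,0,0,0],[0,0.003,0.097,0,0,0]]'; python3 -c "
from h import *
d=grab('side');cv2.imwrite('pics/s4.png',cv2.resize(d['frame'][190:390,240:440],None,fx=3,fy=3,interpolation=cv2.INTER_CUBIC))"
```

```text
clock: 6.2
position: [0.5526, 0.1131, 0.07]
ee_rot: [0.003, 0.708, 0.706, -0.002]
contact_force: [0.7, -0.1, -0.3]
width: 0.0852
```

View pics/s4.png

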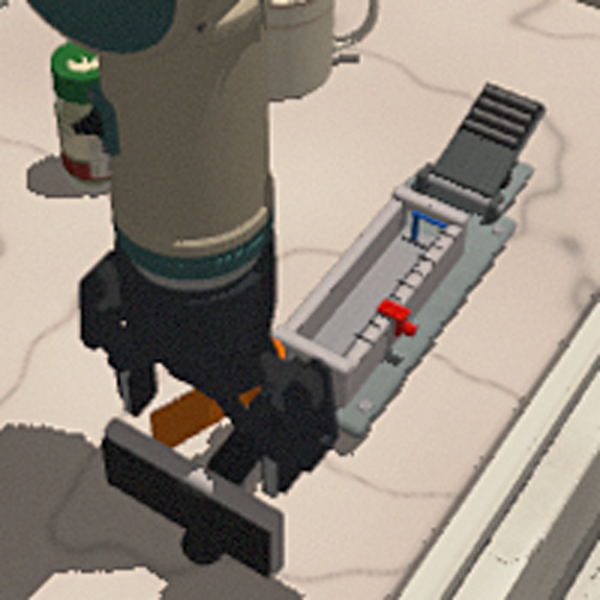

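The fingers straddle fin and lever, inside the crossbar; needle at crop (425,220), mark (397,318). Narrow the jaws and pull most of the way.

```bash
python3 -m crank '[[0,0,0,0,0,0],[0,0,0,0,0,0],[0.008,0,0,0,0,0],[0.014,0,0,0,0,0],[0.022,0,0,0,0,0],[0.03,0,0,0,0,0],[0.038,0,0,0,0,0],[0.046,0,0,0,0,0],[0.054,0,0,0,0,0],[0.062,0,0,0,0,0],[0.07,0,0,0,0,0],[0.076,0,0,0,0,0],[0.076,0,0,0,0,0],[0.076,0,0,0,0,0]]' 0.76 20; cat > m.py <<'E'
from h import *
import sys
def meas():
    for nm,box in(('top',(215,440,255,365)),('side',(265,430,210,390))):
        d=grab(nm);f=d['frame'].astype(int);B,G,R=f[...,0],f[...,1],f[...,2];x0,x1,y0,y1=box
        o=[]
        for m,z in(((R>100)&(G<R*.35)&(B<R*.35),.09),((B>70)&(R<B*.7)&(G<B*.85),.0915)):
            mm=np.zeros_like(m);mm[y0:y1,x0:x1]=m[y0:y1,x0:x1]
            n,l,st,c=cv2.connectedComponentsWithStats(mm.astype(np.uint8))
            if n<2: o.append(None);continue
            k=1+np.argmax(st[1:,4]);u,v=c[k];o.append(ray(d,u,v,z)[:2]*1e3);print(nm,st[k],c[k].round(1),o[-1].round(1))
        if o[0] is not None and o[1] is not None: print(nm,'mark-needle y mm',round(o[0][1]-o[1][1],1))
meas()
E
python3 m.py; python3 -c "
from h import *
s=load('side');t=load('top')
a=cv2.resize(s['frame'][220:400,230:430],None,fx=3,fy=3,interpolation=cv2.INTER_CUBIC)
b=cv2.resize(t['frame'][270:340,280:380],None,fx=6,fy=6,interpolation=cv2.INTER_CUBIC)
a=cv2.resize(a,(400,360));b=cv2.resize(b,(400,280));c=np.zeros((360,800,3),np.uint8);c[:,:400]=a;c[:280,400:]=b
cv2.imwrite('pics/c5.png',c)"
```

```text
clock: 8.0
position: [0.5524, 0.1892, 0.0695]
ee_rot: [0.003, 0.708, 0.706, -0.003]
contact_force: [-3.1, -4.3, 2.9]
width: 0.0649
top [323 311   5  11  32] [325.3 315.9] [513.3 -21.3]
top [328 305   3   5   8] [328.6 307.4] [527.3 -31.1]
top mark-needle y mm 9.8
side [366 290  13  12  61] [372.2 294.7] [511.7 -16.7]
side [360 281  12  10  41] [363.6 284.8] [535.5 -27.1]
side mark-needle y mm 10.4
```

View pics/c5.png

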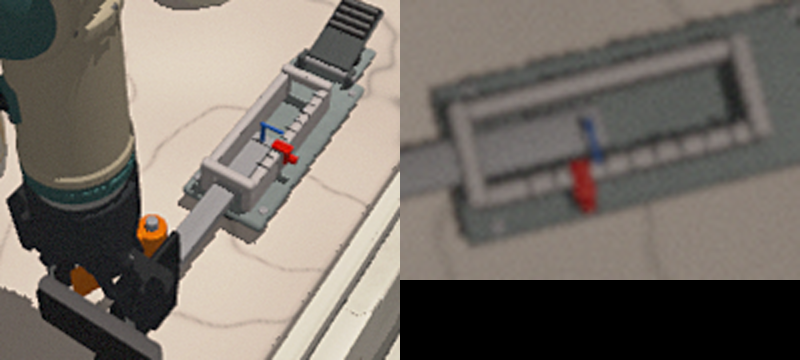

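The needle is short of the mark by about 10 mm (both views agree; the lever is still open, the needle tip at right panel (597,160), mark (584,187)).

```bash
python3 -m crank '[[0.003,0,0,0,0,0],[0.006,0,0,0,0,0],[0.009,0,0,0,0,0],[0.01,0,0,0,0,0],[0.01,0,0,0,0,0],[0.01,0,0,0,0,0],[0.01,0,0,0,0,0]]'; python3 m.py; python3 -c "
from h import *
s=load('side');t=load('top')
a=cv2.resize(s['frame'][220:400,230:430],None,fx=3,fy=3,interpolation=cv2.INTER_CUBIC)
a=s['frame'][250:330,320:400]
b=t['frame'][275:335,290:350]
a=cv2.resize(a,(400,400),interpolation=cv2.INTER_CUBIC);b=cv2.resize(b,(400,400),interpolation=cv2.INTER_CUBIC)
cv2.imwrite('pics/c6.png',np.hstack([a,b]))"
```

```text
clock: 8.98
position: [0.5523, 0.1986, 0.0694]
ee_rot: [0.003, 0.708, 0.706, -0.003]
contact_force: [-1.4, -4.4, 2.7]
width: 0.0647
top [324 313   4   9  25] [325.6 316.8] [511.5 -21.5]
top [322 301   3  10  15] [322.7 306. ] [532.4 -20.8]
top mark-needle y mm -0.7
side [366 291  13  11  59] [372.4 295. ] [511.  -16.4]
side [357 284  12  10  42] [361.1 287.9] [535.4 -18.3]
side mark-needle y mm 2.0
```

View pics/c6.png

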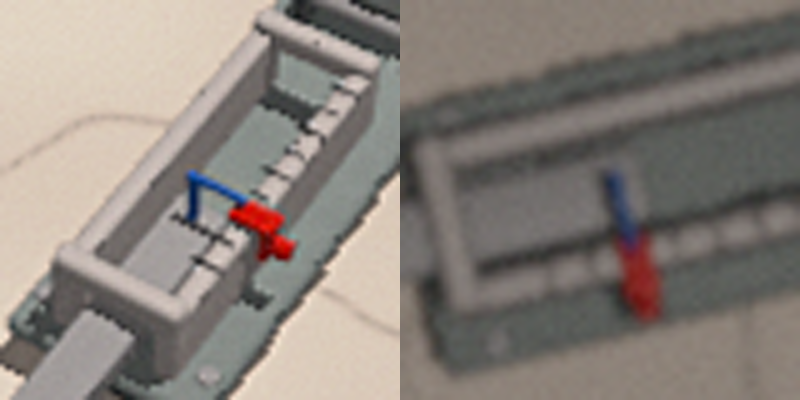

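Needle and mark agree within about 1 mm (left: needle runs into the clip's middle at (247,205); right: blue meets red at (628,243)). Now close in steps, shifting the tool towards the fin.

```bash
python3 -m crank '[[0,-0.003,0,0,0,0],[0,-0.005,0,0,0,0],[0,-0.005,0,0,0,0],[0,-0.005,0,0,0,0]]' 0.6 30; python3 -m crank '[[0,-0.002,0,0,0,0],[0,-0.004,0,0,0,0],[0,-0.004,0,0,0,0],[0,-0.004,0,0,0,0]]' 0.45; python3 m.py
```

```text
clock: 9.57
position: [0.5496, 0.1983, 0.0697]
ee_rot: [0.005, 0.708, 0.706, -0.001]
contact_force: [1.6, -5.1, 1.1]
width: 0.051
clock: 10.07
position: [0.5464, 0.198, 0.0699]
ee_rot: [0.006, 0.708, 0.706, -0.001]
contact_force: [0.5, -4.6, 3.4]
width: 0.0382
top [324 313   4   9  25] [325.6 316.9] [511.3 -21.5]
top [322 301   4  10  16] [323.1 305.5] [533.2 -21.7]
top mark-needle y mm 0.2
side [366 291  13  11  60] [372.4 295. ] [511.2 -16.4]
side [358 284  12  10  43] [361.7 287.7] [534.7 -19.3]
side mark-needle y mm 2.9
```

```bash
python3 -m crank '[[0.001,-0.003,0,0,0,0],[0.001,-0.0055,0,0,0,0],[0.001,-0.0055,0,0,0,0],[0.001,-0.0055,0,0,0,0],[0.001,-0.0055,0,0,0,0],[0.001,-0.0055,0,0,0,0]]' 0.2 30; python3 m.py
```

```text
clock: 10.92
position: [0.5399, 0.1986, 0.0704]
ee_rot: [0.005, 0.708, 0.706, -0.002]
contact_force: [-3.8, -5.6, 7.6]
width: 0.0249
top [324 313   4   9  30] [325.6 316.8] [511.5 -21.4]
top [321 301   4  10  16] [322.7 305.6] [533.3 -20.9]
top mark-needle y mm -0.5
side [366 291  13  11  60] [372.4 295. ] [511.2 -16.4]
side [357 284  13  10  39] [361.5 287.7] [535.  -19.1]
side mark-needle y mm 2.7
```

```bash
python3 -c "
from h import *
s=load('side');t=load('top')
a=s['frame'][262:312,340:390]
e=s['frame'][250:410,220:380]
a=cv2.resize(a,(400,400),interpolation=cv2.INTER_CUBIC);b=cv2.resize(e,(400,400),interpolation=cv2.INTER_CUBIC)
cv2.imwrite('pics/c7.png',np.hstack([a,b]))"
```

```text
(no output)
```

View pics/c7.png

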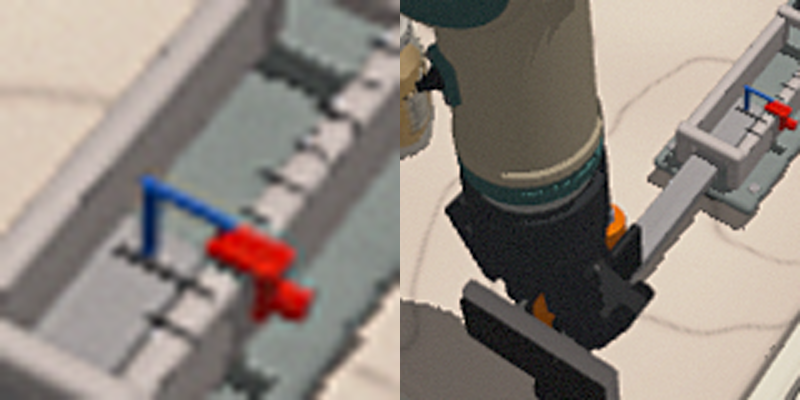

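The right panel shows the fingers closed round fin and lever (orange just visible between); in the left panel the needle meets the clip near its far (pedal-side) corner at (235,222), while the top view says centred. Settling this by a colour-weighted sub-pixel fit.

```bash
cat > p.py <<'E'
from h import *
F=np.mean([grab('top')['frame'].astype(float) for _ in range(3)],0);t=load('top')
S=np.mean([grab('side')['frame'].astype(float) for _ in range(3)],0);s=load('side')
def rows(F,fn,vr,ur,thr):
    o=[]
    for v in vr:
        w=fn(F[v,ur[0]:ur[1]]); w=np.clip(w-thr,0,None)
        if w.sum()>15: o.append((v,(w*np.arange(*ur)).sum()/w.sum(),w.sum()))
    return o
red=lambda p:p[:,2]-p[:,1:2].max(1)-0*p[:,0]
blue=lambda p:p[:,0]-p[:,2]
for nm,f,z,vr in(('red',red,.093,range(308,325)),('blue',blue,.0915,range(298,314))):
    for v,u,w in rows(F,f,vr,(312,338),20): print('top',nm,v,round(u,2),int(w),(ray(t,u,v,z)[:2]*1e3).round(1))
for nm,q,z in(('plate +x edge',[(208,247),(232,225)],.093),('plate -x edge',[(293,255),(270,278)],.093),('bar',[(150,182),(235,222)],.0915)):
    for u,v in q: print('side',nm,(ray(s,340+u/8-.44,262+v/8-.44,z)[:2]*1e3).round(1))
print(manip.get_state()['contact_force'])
c=S[275:305,350:382];cv2.imwrite('pics/c8.png',cv2.resize(c.clip(0,255).astype(np.uint8),None,fx=18,fy=18,interpolation=cv2.INTER_NEAREST))
E
python3 p.py
```

```text
top red 310 326.17 37 [523.5 -25.4]
top red 311 324.73 146 [522.3 -22.3]
top red 312 324.72 230 [520.4 -21.9]
top red 313 324.92 281 [518.5 -21.8]
top red 314 325.15 306 [516.6 -21.8]
top red 315 325.47 334 [514.6 -22. ]
top red 316 325.6 350 [512.8 -21.8]
top red 317 325.65 366 [510.9 -21.4]
top red 318 325.73 358 [509.1 -21.2]
top red 319 325.9 311 [507.2 -21. ]
top red 320 326.27 251 [505.2 -21.3]
top red 321 326.55 199 [503.3 -21.4]
top red 322 326.61 115 [501.5 -21.1]
top blue 301 321.76 19 [542.1 -21.1]
top blue 302 321.87 35 [540.2 -20.9]
top blue 303 322.29 33 [538.2 -21.2]
top blue 304 322.41 27 [536.3 -21. ]
top blue 305 322.6 25 [534.3 -21. ]
top blue 306 322.86 23 [532.4 -21. ]
top blue 307 323.35 31 [530.3 -21.5]
top blue 308 323.51 40 [528.4 -21.4]
top blue 309 323.68 39 [526.5 -21.2]
side plate +x edge [522.8 -12.5]
side plate +x edge [521.7 -20.9]
side plate -x edge [506.3 -20.8]
side plate -x edge [507.1 -12.4]
side bar [543.8 -22.7]
side bar [522.2 -23.2]
[-4.42853801 -5.278999    8.02489167]
```

View pics/c8.png

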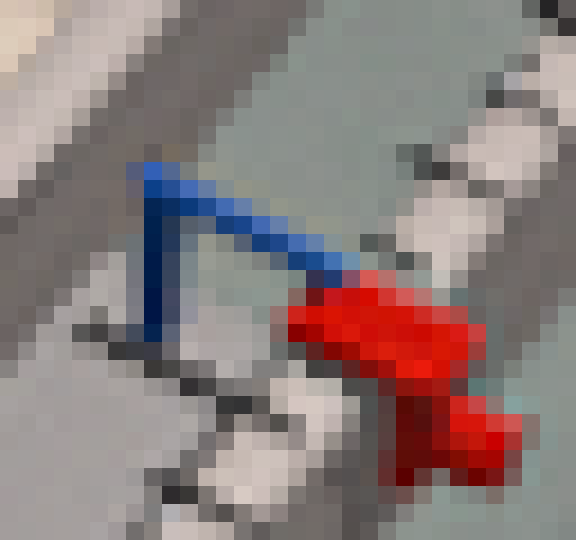

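```bash
python3 - <<'E'
from h import *
Z={}
for n in('side','top'):
    ds=[grab(n) for _ in range(4)]; d=ds[0]; d['range_z']=np.median([x['range_z'] for x in ds],0)
    P=((('bar',[(360,285),(362,286),(364,287),(366,288),(367,289)]),('plate',[(369,291),(370,292),(371,293),(372,293),(373,294),(371,292),(368,292),(374,293)])) if n=='side' else (('bar',[(322,303),(322,304),(323,306),(323,308)]),('plate',[(325,314),(325,315),(325,316),(326,317)])))
    for k,q in P: a=np.array([px(d,u,v,0)*1e3 for u,v in q]); print(n,k,a.round(0).tolist(),a.mean(0).round(1))
E
```

```text
side bar [[540.0, -22.0, 93.0], [536.0, -22.0, 93.0], [531.0, -21.0, 94.0], [527.0, -21.0, 94.0], [525.0, -20.0, 93.0]] [531.6 -21.1  93.6]
side plate [[522.0, -23.0, 88.0], [519.0, -22.0, 88.0], [516.0, -20.0, 89.0], [515.0, -22.0, 87.0], [512.0, -20.0, 89.0], [517.0, -22.0, 89.0], [522.0, -19.0, 88.0], [512.0, -24.0, 87.0]] [516.8 -21.4  88.1]
top bar [[538.0, -21.0, 93.0], [536.0, -20.0, 93.0], [532.0, -21.0, 94.0], [529.0, -20.0, 92.0]] [533.8 -20.6  93. ]
top plate [[517.0, -22.0, 87.0], [515.0, -21.0, 87.0], [513.0, -21.0, 89.0], [511.0, -22.0, 87.0]] [514.2 -21.4  87.6]
```

```bash
python3 -c "
from h import *
s=manip.get_state();print(s['clock'],s['position'],s['width'],s['contact_force'],abs(s['qd']).max())
d=grab('top');t=px
for n,u,v in (('honey',228,197),('spice',316,180)): print(n,px(d,u,v).round(3))
s2=load('side')
d=grab('side');print('mugrim',px(d,333,200).round(3))
cv2.imwrite('pics/c9.png',cv2.resize(d['frame'][130:390,170:450],None,fx=2.2,fy=2.2))
print(manip.get_state()['width'])"
```

```text
11.725 [0.53993426 0.19857456 0.07039758] 0.025040579523543594 [-3.93044183 -5.3799637   7.68385491] 0.0013671158303465518
honey [0.773 0.11  0.135]
spice [ 0.769 -0.063  0.131]
mugrim [0.426 0.234 0.497]
0.024938047370284586
```

View pics/c9.png

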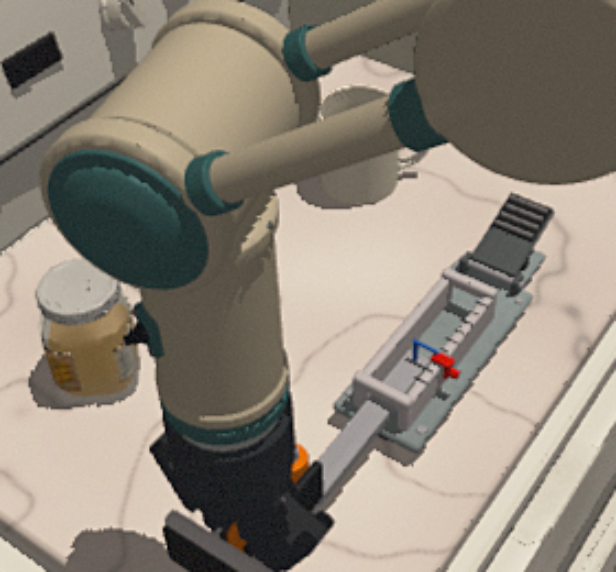

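Jars and mug stand where they were, the needle is at the mark, and the grip is steady at 25 mm.

```bash
python3 -c "
from h import *
print(job.sign_off())"
```

```text
the job is handed in; nothing more can be done
None
```

The job is handed in at about 12 s of the 51 s. The arm is still holding the leg at the mark with the cam lever squeezed closed. No verdict was reported, so the results below rest on my own checks.

- **Pedal:** I pressed it with closed fingers until it stopped. The force rose to 31 N with the pad at 69 mm, against an expected 70 mm at the stop.
- **Leg:** I drew it out about 72 mm by the crossbar with the lever open, then closed the jaws on fin and lever at 30 N while moving the tool towards the fin.
- **Needle at the mark:** the last check put it within 1 mm of the middle by both cameras' depth readings and by a sub-pixel fit in the top view. A rougher side-view estimate had given 2 to 3 mm and more. I put that down to having assumed the red clip higher than it is.
- **Lever:** the jaws held steady at 25 mm. I expected 27 mm with the lever closed, so I take it as fully closed, but the lever angle itself was not measured.
- **Arm:** it was at rest, with a 5 N pull on the leg.
- **Red mark, jars and mug:** readings for the mark, the honey jar and the spice jar matched their starting positions. The arm blocked my depth reading on the mug; it looked in place in the picture.

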